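# Put the stain bottle back into the tight row

### The job

Put the dropper bottle that stands apart back into the row in the rack, right next to the short screw-cap case, on the side towards the sliding bookend: slide the neighbours and the bookend aside to open a gap (slide them only, lift nothing out of the row) and slide the bottle in until it stands in line with the others on the rack. Then push the bookend back up until you feel the whole row pressed lightly but firmly against the fixed end stop, hold that for a moment and let go. The bottles are glass: never squeeze the row hard (stay under 15 N), keep everything upright, and leave the other things on the bench alone.

Things in the scene. Friction and masses are not known exactly. Their poses are not given: they have to be found in the camera images.
- rack: Fixed aluminium rack, 92 x 250 mm. Origin on the bench under the row's middle line; x to the back (away from the robot), y along the row to the fixed end stop, z up. Base plate 5 mm thick, x -64.5 to 27.5, y -129 to 121 mm. Front is open: an empty apron from x = -64.5 mm to the row, where a bottle can stand. Back fence: face at x = +20.2 mm, top 30 mm above the bench, whole length.
- row_end (a point): Point at the end stop's inner face, on top of the base plate (5 mm above the bench), on the row's middle line; axes as the rack's, so the row lies on its -y side. The row: four items in any order with gaps of about 0.5 to 4 mm at the start, between end stop and bookend. The five items touching take 187.4 mm. Round items over 2 mm out of line can be squeezed out forwards.
- end_stop: Fixed end stop of the rack, an aluminium block 42 mm wide (x), 10 mm thick (y) and 65 mm high above the base plate. Origin at the middle of the lower edge of its inner face, axes as the rack's. Only the row touches it. Farther left a microscope's eyepieces reach out over the bench at hand height, and another stands beyond: swing round them close to the robot.
- bookend_face (a point): Middle of the inner face of the bookend, 37.5 mm above the bench: a grey upright plate 40 mm wide (x), 10 mm thick (to the rack's -y of this point), top 69.5 mm above the bench. On its back, which can be pushed with closed fingers, are two 5 mm ribs up to 27 mm above the bench.
- marker_case_mid (a point): Short screw-top objective case in the row, in the first, second or third place counted from the end stop: 55 mm high, white body 37 mm diameter, black cap 39.4 mm diameter from 37 mm up, 0.11 kg. The point is its centre axis, half-way up (27.5 mm above its underside).
- bottle_1_mid (a point): Dropper bottle: glass body 37 mm diameter, 66 mm high, then a stiff collar 23 mm diameter up to 80 mm, then a pipette cap 14.4 mm diameter up to 107 mm. Best gripped round the upper  dragged by cap or collar it tilts. About 0.11 kg (+-30 percent). The point is on its axis, half-way up, 53.5 mm above its underside; z up. It stands in the row.
- bottle_2_mid (a point): Dropper bottle: glass body 37 mm diameter, 66 mm high, then a stiff collar 23 mm diameter up to 80 mm, then a pipette cap 14.4 mm diameter up to 107 mm. Best gripped round the upper  dragged by cap or collar it tilts. About 0.11 kg (+-30 percent). The point is on its axis, half-way up, 53.5 mm above its underside; z up. It stands in the row.
- bottle_3_mid (a point): Dropper bottle: glass body 37 mm diameter, 66 mm high, then a stiff collar 23 mm diameter up to 80 mm, then a pipette cap 14.4 mm diameter up to 107 mm. Best gripped round the upper  dragged by cap or collar it tilts. About 0.11 kg (+-30 percent). The point is on its axis, half-way up, 53.5 mm above its underside; z up. It stands in the row.
- loose_bottle_mid (a point): Dropper bottle: glass body 37 mm diameter, 66 mm high, then a stiff collar 23 mm diameter up to 80 mm, then a pipette cap 14.4 mm diameter up to 107 mm. Best gripped round the upper  dragged by cap or collar it tilts. About 0.11 kg (+-30 percent). The point is on its axis, half-way up, 53.5 mm above its underside; z up. This is the one standing apart on the bench, behind the rack.
- loose_bottle: The same bottle standing apart; origin at the centre of its underside.
- bottle_1: The same item of the row as its point above; origin at the centre of its underside.
- bottle_2: The same item of the row as its point above; origin at the centre of its underside.
- marker_case: The same item of the row as its point above; origin at the centre of its underside.
- bottle_3: The same item of the row as its point above; origin at the centre of its underside.
- bookend: The bookend; origin at the lower edge of its inner face, axes as the rack's. It slides along the rack's y: its face can stand from 158 to 198 mm from the end stop (hard stops) and must stand at 187.4 mm when five items touch. It rubs: about 2 N of push moves it (4 to 9 N with the row ahead of it), and it stays where it is left. Start: 162 to 166 mm.
- oil: Bystander: small oil bottle 27 mm diameter, 61 mm high; origin under its centre.
- petri: Bystander: covered dish 60 mm diameter, 14 mm high; origin under its centre.
- glass_box: Bystander: box of cover glasses 31 x 41 x 18 mm; origin under its centre.
There are look-alikes about, which are no part of the job. What is shaped like the bottle_2 but pink or red is not meant.

How it is judged:
On the way, in this order (a step that is already met when the one before it is completed fails the run):
1. the bookend has been moved back far enough for a fifth item (clear length over 187.5 mm) (y of bookend_face in the frame of row_end below -0.1875 m), for 0.1 s.
2. the bottle stands upright on the rack in the row, next to the short case on the bookend side, everything in line within 8 mm (((y of marker_case_mid in the frame of row_end between -0.0337 and -0.0097 m and y of loose_bottle_mid in the frame of row_end between -0.0739 and -0.0479 m) or (y of marker_case_mid in the frame of row_end between -0.0707 and -0.0467 m and y of loose_bottle_mid in the frame of row_end between -0.1109 and -0.0849 m) or (y of marker_case_mid in the frame of row_end between -0.1077 and -0.0837 m and y of loose_bottle_mid in the frame of row_end between -0.1479 and -0.1219 m)) and x of bottle_1_mid in the frame of row_end between -0.008 and 0.008 m and z of each of bottle_1_mid, bottle_2_mid, bottle_3_mid, loose_bottle_mid in the frame of row_end below 0.0565 m and angle between each of bottle_1_mid, bottle_2_mid, marker_case_mid, bottle_3_mid, loose_bottle_mid's own z axis and vertical below 0.08 rad and x of bottle_2_mid in the frame of row_end between -0.008 and 0.008 m and x of marker_case_mid in the frame of row_end between -0.008 and 0.008 m and z of marker_case_mid in the frame of row_end below 0.0305 m and x of bottle_3_mid in the frame of row_end between -0.008 and 0.008 m and x of loose_bottle_mid in the frame of row_end between -0.008 and 0.008 m), for 0.2 s.
3. the row is closed up (less than 1.5 mm play) and pressed against the end stop with 3 to 15 N (all of step 2 and y of bookend_face in the frame of row_end above -0.1889 m and contact force between end_stop and anything else between 3 and 15 N), for 0.2 s.
At the end, for the whole second after the job is handed in: The bottle stands released and still in the row directly next to the short case on its bookend side; all five items stand upright (within 0.08 rad) on the rack, in line within 8 mm of the row's middle line; the bookend is closed up with less than 1.5 mm of play left in the row (all of step 2 and y of bookend_face in the frame of row_end between -0.1889 and -0.1845 m and linear speed of loose_bottle below 0.01 m/s); the robot touches nothing.
It fails at once if the end stop, the bookend or the returned bottle is pressed against glass with more than 15 N (contact force between end_stop and anything else above 15 N or contact force between any of bookend, loose_bottle and bottle_1 above 15 N or contact force between any of bookend, loose_bottle and bottle_2 above 15 N or contact force between any of bookend, loose_bottle and marker_case above 15 N or contact force between any of bookend, loose_bottle and bottle_3 above 15 N or contact force between bookend and loose_bottle above 15 N).
It fails at once if an item of the row is lifted more than 15 mm off the rack or tipped (z of any of bottle_1_mid, bottle_2_mid, bottle_3_mid in the frame of row_end above 0.0685 m or angle between any of bottle_1_mid, bottle_2_mid, marker_case_mid, bottle_3_mid's own z axis and vertical above 0.4 rad or z of marker_case_mid in the frame of row_end above 0.0425 m).
It fails at once if the returned bottle is tipped over (angle between loose_bottle_mid's own z axis and vertical above 0.5 rad).
It fails at once if a bystander is pushed more than 15 mm (distance of any of oil, petri, glass_box from where it was at the start of the episode above 0.015 m).
It also fails if it takes over 72 s, if anything falls off the work surface, if the arm or the gripper's body presses on something with over 40 N, if the wrist force passes 120 N, or if a joint passes its speed limit or range.

### The arm

A 7-joint arm with a two-finger parallel gripper is mounted at the origin on a cart in front of the work surface, level with it; the furniture and walls round the work are solid. World frame = base frame: x ahead of the robot, y to its left, z up, the work surface at z = 0. Lengths are in m, angles in rad, forces in N, time in s.
With the tool pointing down it reaches from about 0.4 to 0.85 m from the base axis. Payload 10.4 kg.
Tool frame: the origin (TCP) lies where the fingers leave the gripper's body, on its centre line; the fingertips stand 73 mm ahead of it and the grasp point (between the pads) lies 54 mm ahead of it; z points along the fingers, y is the line along which they close (so a half turn about z gives the same grasp; the last joint's range is limited). The gripper opens to 85 mm and grips with 20 to 120 N. Pads are 22 mm wide; open, the fingers measure 114 mm over their backs; the gripper's body (76 mm by 85 mm) begins 54 mm behind the grasp point. The pads swing forward as they close: fully open they stand 13 mm farther back than shut.
Start: joints at [-1.178, 0.332, -0.065, 1.46, 0.022, 1.35, -0.088], TCP at [0.252, 0.572, 0.304] pointing down, gripper open.
Joint ranges: [-2.6, 2.6], [-0.5, 2.12], [-1.47, 1.34], [0.16, 2.42], [-1.27, 4.41], [0.06, 2.06], [-2.6, 2.6]. Speed limits (rad/s): [2.22, 2.22, 2.79, 2.79, 3.14, 3.14, 3.14].

### API

Orientations are given as a unit quaternion [x, y, z, w].
In Python, from workcell import manip, camera gives the robot as it stands. The module is installed in compiled form; this text tells all that it offers.
- The arm moves only by the shell command python3 -m creep 'ROWS' [OPENING] [FORCE]. ROWS is JSON, a list of rows, each a list of 2 entries, a list of its own where there are three numbers: the shift along the tool's x, y, z in mm, then the turn about the tool's z in rad. In form: [[[tx, ty, tz], twist], ...]. A call has 1 to 5 rows; each row is the pose to reach, as a shift and turn from the pose commanded when the call began, along the tool's axes at that moment; what a row does not reach only later rows make up. A row lasts 1/12 s, in which the tool goes at most 41.7 mm and 7.16 degrees, less where a joint would pass 70% of its speed; a pose out of reach is approached as far as the arm can. A call with a gripper value outside its range is refused whole. OPENING is the opening, from 0 (shut) to 1 (fully open), set as the call begins (- or left out, the last holds). The fingers move at their own pace and stop on an object; FORCE is the grip in N (left out, the last holds). Time passes only in rows, so rows that repeat a pose let the fingers close. It gives the time, the measured TCP pose, the force, the opening and the grip force at its end, in the units of the state.
- manip.get_obs(): the state, without advancing time (a new reading comes with each control period).
- camera(name): name is "scene" or "top"; returns a dict with "pixels" (384x512x3 uint8, red, green, blue), "z_map" (384x512 float32, m along the optical axis (not along the pixel's ray), 0 where there is no reading), "fx", "fy", "cx", "cy" (pixels), "distortion" ([k1, k2, p1, p2, k3] as OpenCV has them; the pictures are not rectified), "extrinsics" (4x4, takes a point from world to camera coordinates). Camera axes: x right, y down, z forward; pixel columns grow to the right and rows downward; lengths in m; the calibration is good to about 2 mm. A picture is of the moment at which its call begins.
- manip.hand_in(): hands the job in; it is judged then, once.
The state is a dict: "clock": time; "joint_pos": joint angles; "joint_velocities": joint speeds; "tau": joint torques, N m; "position": TCP position; "ee_rot": TCP orientation; "ft_force": force on the tool from outside, world axes, zero at the start; "torque": the same for the moment, N m; "grip_width": opening from 0.0 (shut) to 1.0 (fully open); "grasp_force": force on a finger pad.
Only numpy, scipy, OpenCV 4.12 (cv2) and the standard library are available. Lean on these libraries where they do the work, as an engineer would, in place of code of your own. Each camera call takes 0.05 s, during which the arm holds its last target. There are 200 camera calls.

## Working session

There is one attempt and no reset: what is moved stays moved. The work goes in short steps, Python scripts to look and compute and a shell command to move; the robot and the scene stay as the last step left them, time stands still between calls to the robot, and variables do not carry over. Pictures are saved under pics/ and viewed, at most 12 in all, crops included, and the job is handed in when it is done.

```bash
mkdir -p pics; cat > h.py <<'E'
import numpy as np, cv2
from workcell import manip, camera
def snap(n,f):
    c=camera(n); cv2.imwrite(f'pics/{f}.png',c['pixels'][:,:,::-1]); np.savez(f'pics/{f}.npz',**c); return c
def load(f): return np.load(f'pics/{f}.npz')
def world(c,u,v,z=None):
    K=np.array([[c['fx'],0,c['cx']],[0,c['fy'],c['cy']],[0,0,1.]])
    p=cv2.undistortPoints(np.array([[[u,v]]],float),K,np.array(c['distortion']))[0,0]
    E=np.array(c['extrinsics']);R=E[:3,:3];t=E[:3,3];o=-R.T@t;d=R.T@np.array([p[0],p[1],1])
    s=float(c['z_map'][int(round(v)),int(round(u))]) if z is None else (z-o[2])/d[2]
    return o+s*d
E
python3 - <<'E'
from h import *
for n in('scene','top'):
    c=snap(n,n+'0'); print(n,c['fx'],c['distortion'],c['extrinsics'])
a=cv2.imread('pics/scene0.png');b=cv2.imread('pics/top0.png')
cv2.imwrite('pics/both.png',cv2.resize(np.vstack([a,b]),(800,1200))[:600*2]);
cv2.imwrite('pics/s.png',cv2.resize(a,(800,600)));cv2.imwrite('pics/t.png',cv2.resize(b,(800,600)))
print(manip.get_obs())
E
```

```text
scene 417.2310476187187 [-0.09523702  0.          0.          0.          0.        ] [[ 0.43214843 -0.90178158 -0.00614121 -0.41617405]
 [-0.46752752 -0.21821314 -0.85662188  0.28561084]
 [ 0.77114574  0.37305899 -0.51590818  0.64442873]
 [ 0.          0.          0.          1.        ]]
top 358.80723258555986 [0.03057944 0.         0.         0.         0.        ] [[ 0.01793791 -0.99979002  0.00990743 -0.19452593]
 [-0.99204467 -0.01903208 -0.12443935  0.57439401]
 [ 0.12460178 -0.00759643 -0.99217775  0.83109551]
 [ 0.          0.          0.          1.        ]]
{'clock': 0.1, 'joint_pos': array([-1.17761811,  0.33277419, -0.06466128,  1.46085471,  0.02160689,
        1.34993355, -0.08848635]), 'joint_velocities': array([-0.00013646, -0.00207193,  0.00069225, -0.00357652, -0.00017839,
        0.00043035,  0.00047993]), 'tau': array([ 1.59052746e-03, -6.26742911e+01,  4.93608462e-02, -3.92429030e+01,
        1.62790040e-02,  6.98771066e-03,  1.57701589e-05]), 'position': array([0.25235856, 0.57151092, 0.30321814]), 'ee_rot': array([ 2.06395997e-01,  9.78468337e-01, -6.30510244e-04, -9.25713483e-05]), 'ft_force': array([-0.73957556, -0.18734069, -0.31195822]), 'torque': array([0.01437813, 0.02560322, 0.01469784]), 'grasp_force': 0.0, 'grip_width': 1.0019288260974857}
```

View pics/s.png

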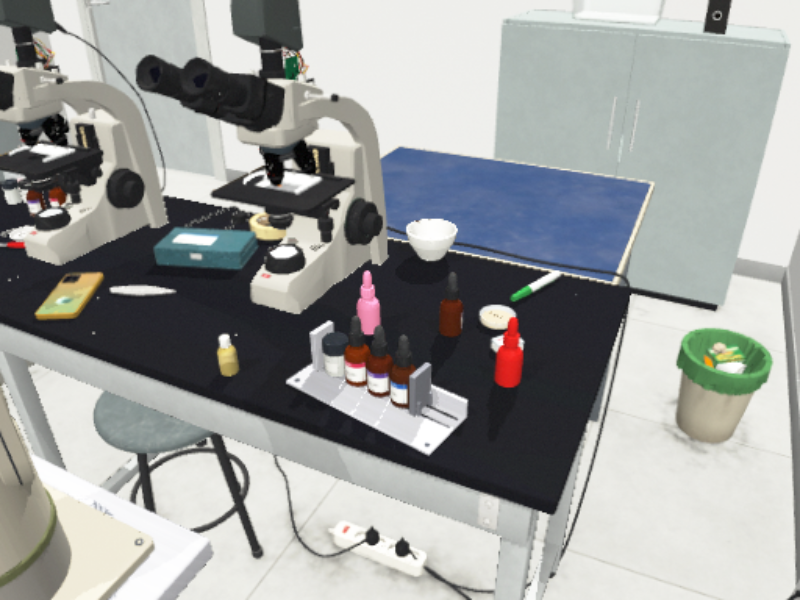

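View pics/t.png

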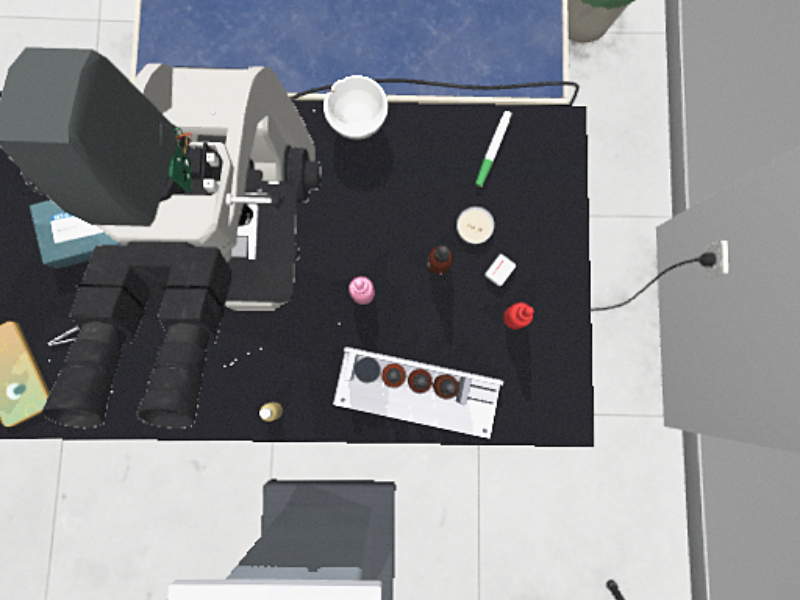

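The row runs from the end stop in the left of the top view: case (366,370), then three amber bottles (393,375), (420,380) and (446,386), then the bookend (463,390). So the case is in first place. The loose bottle stands at (440,258). The pink bottle (362,290) and the red one (519,315) are decoys.

```bash
python3 - <<'E'
from h import *
c=load('top0');im=cv2.imread('pics/top0.png')[150:285,205:345]
cv2.imwrite('pics/tc.png',cv2.resize(im,None,fx=4,fy=4,interpolation=cv2.INTER_CUBIC))
c2=load('scene0');im=cv2.imread('pics/scene0.png')[170:290,180:345]
cv2.imwrite('pics/sc.png',cv2.resize(im,None,fx=4,fy=4,interpolation=cv2.INTER_CUBIC))
E
```

```text
(no output)
```

View pics/tc.png

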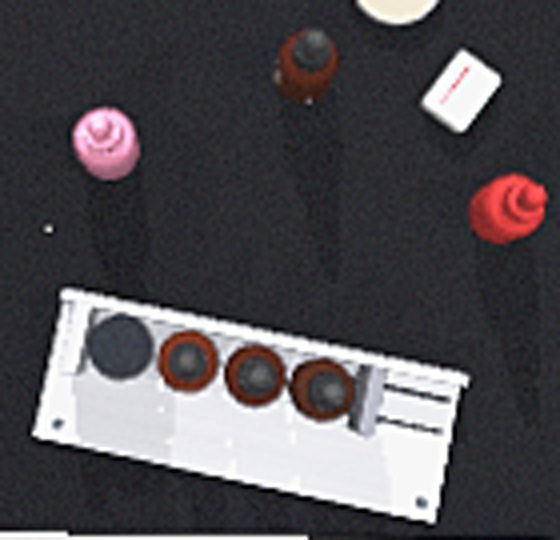

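View pics/sc.png

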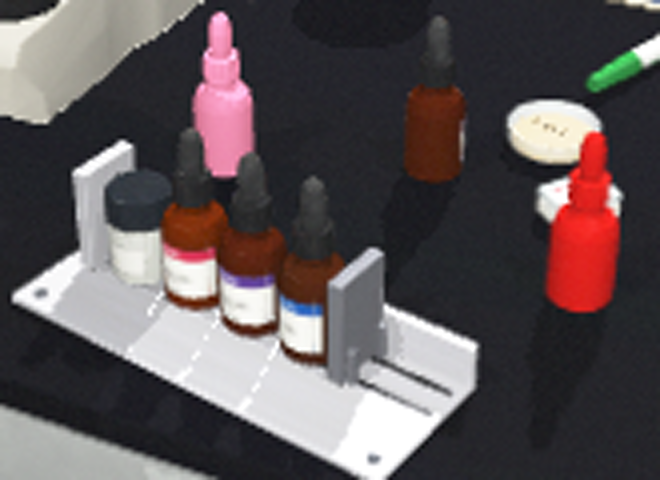

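```bash
python3 - <<'E'
from h import *
c=load('top0');s=load('scene0')
T=lambda u,v,z:world(c,205+u/4-.375,150+v/4-.375,z)
S=lambda u,v,z:world(s,180+u/4-.375,170+v/4-.375,z)
fl,fr=T(33,437,.005),T(436,521,.005); bl,br=T(64,290,.03),T(469,374,.03)
fl2,fr2=S(13,298,.005),S(378,478,.005)
for a,b in((fl,fr),(fl2,fr2),(bl,br)):
    d=a-b; print(a,b,np.linalg.norm(d),'yaw',np.arctan2(-d[0],d[1]))
P=dict(case=T(119,346,.06),b1=T(188,361,.068),b2=T(255,376,.068),b3=T(322,390,.068),
 t1=T(190,357,.112),t2=T(258,372,.112),t3=T(326,388,.112),s1=S(190,133,.11),s2=S(251,157,.11),s3=S(312,181,.11),
 bookL=T(366,365,.0695),bookLf=T(350,433,.0695),bookRf=T(374,437,.0695),stopb=T(85,310,.07),loosetip=T(317,40,.107),loosetip2=S(439,20,.105),loosebase=S(433,178,0),
 pink=T(105,132,.1),red=T(525,195,.1),oilB=T(0,0,0))
d=fl-fr; yaw=np.arctan2(-d[0],d[1])
R=np.array([[np.cos(yaw),-np.sin(yaw)],[np.sin(yaw),np.cos(yaw)]])
# origin from front edge corners (T): fl=(-64.5,121) fr=(-64.5,-129)
o=((fl+fr)/2)[:2]-R@np.array([-.0645,-.004]); print('o',o,'yaw',yaw)
for k,v in P.items(): print(k,v.round(4),'rack',(R.T@(v[:2]-o)*1e3).round(1))
# depth cloud in rack frame
for n,cc in(('top',c),('scene',s)):
    vv,uu=np.mgrid[:384,:512]
    K=np.array([[cc['fx'],0,cc['cx']],[0,cc['fy'],cc['cy']],[0,0,1.]])
    p=cv2.undistortPoints(np.stack([uu,vv],-1).reshape(-1,1,2).astype(float),K,cc['distortion'])[:,0]
    z=cc['z_map'].ravel();q=np.c_[p*z[:,None],z];E=cc['extrinsics'];w=(q-E[:3,3])@E[:3,:3];w=w[z>0]
    r=np.c_[(w[:,:2]-o)@R*1e3,w[:,2]*1e3]
    for z0,z1,x0,x1 in((90,118,-15,15),):
        m=(r[:,2]>z0)&(r[:,2]<z1)&(abs(r[:,0])<18)&(abs(r[:,1])<130);h=r[m];
        print(n,'caps',sorted(zip(h[:,1].round(0),h[:,0].round(0),h[:,2].round(0))))
    m=(r[:,2]>80)&(r[:,2]<112)&(r[:,0]>60)&(r[:,0]<300)&(r[:,1]<10)&(r[:,1]>-110);print(n,'loose',np.median(r[m],0),m.sum())
    m=(r[:,2]>63)&(r[:,2]<73)&(abs(r[:,0])<25)&(r[:,1]<-62)&(r[:,1]>-90);print(n,'book',r[m].min(0),r[m].max(0),r[m].mean(0))
    m=(r[:,2]>25)&(r[:,2]<32)&(r[:,0]>15)&(r[:,0]<40)&(abs(r[:,1])<135);print(n,'fence',r[m].min(0),r[m].max(0),r[m].mean(0))
E
```

```text
[ 0.41816004 -0.0809381   0.005     ] [ 0.37228038 -0.32746094  0.005     ] 0.2507557689201693 yaw -0.18400208610349597
[ 0.41604787 -0.0814962   0.005     ] [ 0.3716097  -0.32365585  0.005     ] 0.24620326316074723 yaw -0.18148848623138927
[ 0.50701337 -0.09931969  0.03      ] [ 0.4613441  -0.34335557  0.03      ] 0.2482724154613379 yaw -0.1850017437640604
o [ 0.45936327 -0.21206832] yaw -0.18400208610349597
case [ 0.474  -0.1348  0.06  ] rack [ 0.2 78.6]
b1 [ 0.4661 -0.175   0.068 ] rack [-0.2 37.7]
b2 [ 0.4583 -0.2135  0.068 ] rack [-0.8 -1.6]
b3 [ 0.4511 -0.2519  0.068 ] rack [ -0.9 -40.7]
t1 [ 0.4685 -0.1761  0.112 ] rack [ 2.4 37. ]
t2 [ 0.4611 -0.2132  0.112 ] rack [ 1.9 -0.8]
t3 [ 0.4532 -0.2501  0.112 ] rack [  0.9 -38.5]
s1 [ 0.4656 -0.1726  0.11  ] rack [-1.1 40. ]
s2 [ 0.4583 -0.2126  0.11  ] rack [-0.9 -0.7]
s3 [ 0.4514 -0.2507  0.11  ] rack [ -0.8 -39.5]
bookL [ 0.4657 -0.2769  0.0695] rack [ 18.1 -62.5]
bookLf [ 0.4272 -0.2679  0.0695] rack [-21.4 -60.7]
bookRf [ 0.4252 -0.2815  0.0695] rack [-20.8 -74.5]
stopb [ 0.4941 -0.1153  0.07  ] rack [ 16.4 101.5]
loosetip [ 0.
[... 17494 characters left out ...]
loat64(-7.0), np.float64(92.0)), (np.float64(42.0), np.float64(-7.0), np.float64(94.0)), (np.float64(43.0), np.float64(-5.0), np.float64(111.0)), (np.float64(43.0), np.float64(-2.0), np.float64(111.0)), (np.float64(44.0), np.float64(-8.0), np.float64(99.0)), (np.float64(44.0), np.float64(-8.0), np.float64(102.0)), (np.float64(45.0), np.float64(-6.0), np.float64(103.0))]
scene loose [185.19115566   1.47862798  92.76466074] 68
scene book [-23.06595599 -74.00999298  63.19359936] [ 16.98770545 -62.71291979  71.83854658] [ -5.09172898 -69.50127355  68.38678773]
scene fence [  15.11324937 -127.00898819   25.00213549] [ 24.47712977 -70.27152453  31.97407815] [ 19.23915042 -99.79947178  28.59071118]
```

```bash
cat >> h.py <<'E'
YAW=-.184; O=np.array([.4582,-.2118])
RR=np.array([[np.cos(YAW),-np.sin(YAW)],[np.sin(YAW),np.cos(YAW)]])
def r2w(x,y): return O+RR@np.array([x,y])/1e3      # rack mm -> world
def w2r(p): return RR.T@(np.asarray(p)[:2]-O)*1e3
from scipy.spatial.transform import Rotation as Rn
def cloud(c):
    vv,uu=np.mgrid[:384,:512];K=np.array([[c['fx'],0,c['cx']],[0,c['fy'],c['cy']],[0,0,1.]])
    p=cv2.undistortPoints(np.stack([uu,vv],-1).reshape(-1,1,2).astype(float),K,c['distortion'])[:,0]
    z=c['z_map'].ravel();E=c['extrinsics'];return ((np.c_[p*z[:,None],z]-E[:3,3])@E[:3,:3])[z>0]
def plan(*wps):   # (x,y,z,twist) world targets -> shift mm in tool axes, each from the previous
    s=manip.get_obs();p=s['position'];R=Rn.from_quat(s['ee_rot'])
    for w in wps:
        print('shift',R.inv().apply(np.array(w[:3])-p).__mul__(1e3).round(1),'twist',w[3]); p=np.array(w[:3]);R=R*Rn.from_euler('z',w[3])
def st():
    s=manip.get_obs();R=Rn.from_quat(s['ee_rot']).as_matrix()
    print('t %.2f pos'%s['clock'],s['position'].round(4),'rack',w2r(s['position']).round(1),'ty-yaw err',round(np.arctan2(R[1,1],R[0,1])-YAW,4),'zax',R[:,2].round(3),'F',s['ft_force'].round(1),'w',round(s['grip_width'],3),'gf',s['grasp_force'],'j',s['joint_pos'].round(2))
E
python3 - <<'E'
from h import *
w=cloud(load('top0'));
for y0,y1 in((-.05,.05),(.05,.15),(.15,.25),(.25,.35),(.35,.45),(.45,.6)):
    m=(w[:,2]>.2)&(w[:,1]>y0)&(w[:,1]<y1)&(w[:,2]<.8)&(w[:,0]>.2);print(y0,w[m][:,0].min() if m.any() else None, w[m][np.argmin(w[m][:,0]),2] if m.any() else 0)
plan((.19,.40,.303,.3),(.33,.26,.303,.26),(.405,.10,.303,.26),(.42,-.07,.303,.26),(.43,-.27,.303,.26)); st()
E
```

```text
-0.05 0.42047736451385054 0.40166707010738606
0.05 0.41850317016237976 0.4031015678143242
0.15 None 0
0.25 None 0
0.35 None 0
0.45 None 0
shift [ -12.2 -182.1    0.5] twist 0.3
shift [-1.975e+02 -1.380e+01  1.000e-01] twist 0.26
shift [-174.5  -27.6    0.2] twist 0.26
shift [-165.5  -41.7    0.2] twist 0.26
shift [-2.002e+02 -5.000e+00  2.000e-01] twist 0.26
t 0.10 pos [0.2524 0.5715 0.3032] rack [-345.7  732.4] ty-yaw err 1.339 zax [-0.    -0.001 -1.   ] F [-0.7 -0.2 -0.3] w 1.002 gf 0.0 j [-1.18  0.33 -0.06  1.46  0.02  1.35 -0.09]
```

```bash
python3 - <<'E'
from h import *
for n in('top','scene'):
  w=cloud(load(n+'0'));m=(w[:,2]>.15)&(w[:,2]<.8)&(w[:,0]>.3)&(w[:,0]<.8)&(w[:,1]>-.2)
  w=w[m]
  for y in np.arange(-.06,.3,.03):
    k=w[(w[:,1]>y)&(w[:,1]<y+.03)]
    if len(k): i=k[:,0].argmin();print(n,round(y,2),k[i].round(3),'zmin',k[:,2].min().round(3))
E
```

```text
top -0.06 [ 0.554 -0.034  0.21 ] zmin 0.15
top -0.03 [ 0.422 -0.     0.406] zmin 0.15
top 0.0 [0.42  0.011 0.402] zmin 0.151
top 0.03 [0.427 0.032 0.414] zmin 0.207
top 0.06 [0.419 0.086 0.403] zmin 0.217
top 0.09 [0.419 0.09  0.4  ] zmin 0.233
scene -0.06 [ 0.553 -0.037  0.21 ] zmin 0.15
scene -0.03 [ 0.419 -0.002  0.405] zmin 0.15
scene 0.0 [0.418 0.008 0.403] zmin 0.15
scene 0.03 [0.423 0.032 0.415] zmin 0.15
scene 0.06 [0.417 0.081 0.403] zmin 0.154
scene 0.09 [0.418 0.09  0.401] zmin 0.19
scene 0.12 [0.553 0.123 0.21 ] zmin 0.202
```

```bash
python3 -m creep '[[[-2.4,-36.4,0],0.06],[[-4.8,-72.8,0],0.12],[[-7.2,-109,0],0.18],[[-9.6,-145.6,0],0.24],[[-12,-182,0],0.3]]' ; python3 - <<'E'
from h import *
st();plan((.28,.24,.303,.26),(.345,.06,.303,.26),(.345,-.12,.303,.26),(.43,-.28,.303,.26))
E
```

```text
clock: 0.52
position: [0.1893, 0.3986, 0.3033]
ee_rot: [0.352, 0.936, -0.0, 0.0]
ft_force: [-0.7, -0.7, 0.7]
grip_width: 0.997
grasp_force: 0.0
t 0.52 pos [0.1893 0.3986 0.3033] rack [-376.1  550.9] ty-yaw err 1.036 zax [-0.    -0.001 -1.   ] F [-0.7 -0.7  0.7] w 0.997 gf 0.0 j [-1.17 -0.07 -0.06  1.91 -0.    1.3  -0.37]
shift [-172.7  -59.6    0.4] twist 0.26
shift [-1.856e+02 -4.650e+01  1.000e-01] twist 0.26
shift [-1.702e+02 -5.870e+01  1.000e-01] twist 0.26
shift [-1.657e+02  7.330e+01  1.000e-01] twist 0.26
```

```bash
python3 -m creep '[[[-34.5,-12,0],0.05],[[-69,-24,0],0.1],[[-103.5,-36,0],0.16],[[-138,-48,0],0.21],[[-172.5,-60,0],0.26]]' ; python3 - <<'E'
from h import *
st();plan((.345,.06,.303,.26),(.345,-.12,.303,.26),(.43,-.28,.303,.26))
E
```

```text
clock: 0.93
position: [0.281, 0.2401, 0.3038]
ee_rot: [0.47, 0.883, 0.0, -0.0]
ft_force: [1.0, 0.4, -0.0]
grip_width: 0.999
grasp_force: 0.0
t 0.93 pos [0.281  0.2401 0.3038] rack [-256.9  411.9] ty-yaw err 0.7768 zax [-0.  0. -1.] F [ 1.   0.4 -0. ] w 0.999 gf 0.0 j [-0.98 -0.26  0.13  2.07  0.03  1.33 -0.27]
shift [-185.2  -47.6    0.7] twist 0.26
shift [-1.701e+02 -5.880e+01 -1.000e-01] twist 0.26
shift [-1.658e+02  7.310e+01 -1.000e-01] twist 0.26
```

```bash
python3 -m creep '[[[-37,-9.5,0],0.05],[[-74,-19,0],0.1],[[-111,-28.5,0],0.16],[[-148,-38,0],0.21],[[-185,-47.5,0],0.26]]' ; python3 - <<'E'
from h import *
st();plan((.345,-.12,.303,.26),(.43,-.28,.303,.26))
E
```

```text
clock: 1.35
position: [0.345, 0.0601, 0.3038]
ee_rot: [0.58, 0.814, 0.0, -0.0]
ft_force: [0.6, 0.5, 0.3]
grip_width: 1.0
grasp_force: 0.0
t 1.35 pos [0.345  0.0601 0.3038] rack [-161.   246.6] ty-yaw err 0.5165 zax [ 0.     0.001 -1.   ] F [0.6 0.5 0.3] w 1.0 gf 0.0 j [-0.78 -0.36  0.38  2.12  0.13  1.36 -0.12]
shift [-170.2  -58.8    0.7] twist 0.26
shift [-1.657e+02  7.320e+01 -1.000e-01] twist 0.26
```

```bash
python3 -m creep '[[[-34,-12,0],0.05],[[-68,-24,0],0.1],[[-102,-36,0],0.16],[[-136,-48,0],0.21],[[-170,-59,0],0.26]]' ; python3 - <<'E'
from h import *
st();p=r2w(0,-70);plan((p[0],p[1],.303,.26))
E
```

```text
clock: 1.77
position: [0.3445, -0.1197, 0.3037]
ee_rot: [0.681, 0.732, 0.0, -0.0]
ft_force: [2.2, 0.3, -1.0]
grip_width: 0.997
grasp_force: 0.0
t 1.77 pos [ 0.3445 -0.1197  0.3037] rack [-128.6   69.7] ty-yaw err 0.2562 zax [ 0.     0.001 -1.   ] F [ 2.2  0.3 -1. ] w 0.997 gf 0.0 j [-0.59 -0.41  0.63  2.1   0.24  1.39  0.03]
shift [-167.8   89.     0.6] twist 0.26
```

```bash
python3 -m creep '[[[-34,18,0],0.05],[[-67,36,0],0.1],[[-101,54,0],0.16],[[-134,71,0],0.21],[[-168,89,0],0.257]]' ; python3 - <<'E'
from h import *
st()
E
python3 -m creep '[[[0,0,35],0],[[0,0,70],0],[[0,0,105],0],[[0,0,125],0],[[0,0,135],0]]'; python3 - <<'E'
from h import *
st();c=snap('scene','s1');im=cv2.imread('pics/s1.png')[130:290,180:345]
cv2.imwrite('pics/s1c.png',cv2.resize(im,None,fx=3.5,fy=3.5,interpolation=cv2.INTER_CUBIC))
E
```

```text
clock: 2.18
position: [0.4402, -0.2693, 0.3046]
ee_rot: [0.765, 0.644, 0.001, -0.0]
ft_force: [0.6, 0.7, -0.3]
grip_width: 0.997
grasp_force: 0.0
t 2.18 pos [ 0.4402 -0.2693  0.3046] rack [ -7.2 -59.8] ty-yaw err 0.0138 zax [ 0.     0.002 -1.   ] F [ 0.6  0.7 -0.3] w 0.997 gf 0.0 j [-0.56  0.12  1.11  1.79 -0.12  1.3   0.41]
clock: 2.6
position: [0.4375, -0.266, 0.1657]
ee_rot: [0.764, 0.645, -0.001, -0.004]
ft_force: [-0.7, -0.2, 0.2]
grip_width: 1.001
grasp_force: 0.0
t 2.60 pos [ 0.4375 -0.266   0.1657] rack [-10.5 -57.1] ty-yaw err 0.0156 zax [-0.007  0.004 -1.   ] F [-0.7 -0.2  0.2] w 1.001 gf 0.0 j [-0.41  0.34  1.01  1.95 -0.33  1.04  0.58]
```

View pics/s1c.png

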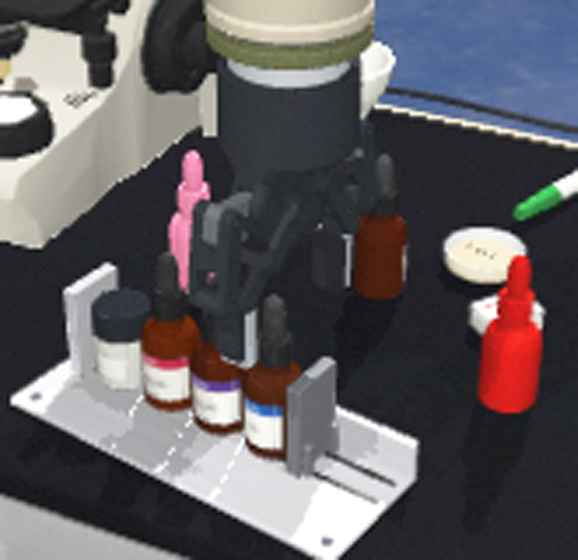

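The gripper is open, with its front finger near (225,300) over the second bottle. It is still short of the bookend plate at (310,415). I'll let the arm settle, then correct.

```bash
python3 -m creep '[[[0,0,0],0],[[0,0,0],0]]' >/dev/null; python3 - <<'E'
from h import *
st();p=r2w(0,-70);plan((p[0],p[1],.165,.0))
E
```

```text
t 2.82 pos [ 0.4395 -0.2671  0.17  ] rack [ -8.2 -57.8] ty-yaw err 0.0159 zax [-0.001  0.003 -1.   ] F [-0.5  0.   0.8] w 1.005 gf 0.0 j [-0.41  0.33  1.02  1.95 -0.33  1.04  0.58]
shift [-12.4   8.    5. ] twist 0.0
```

```bash
python3 -m creep '[[[-4,3,0],0.008],[[-8,6,2],0.016],[[-12,8,5],0.016],[[-12.4,8,5],0.016]]' >/dev/null; python3 - <<'E'
from h import *
st();c=snap('scene','s2');im=cv2.imread('pics/s2.png')[150:290,180:345]
cv2.imwrite('pics/s2c.png',cv2.resize(im,None,fx=4,fy=4,interpolation=cv2.INTER_CUBIC))
E
```

```text
t 3.15 pos [ 0.4451 -0.2811  0.1637] rack [ -0.2 -70.5] ty-yaw err -0.0005 zax [-0.002  0.003 -1.   ] F [-0.5 -0.4 -0.4] w 0.997 gf 0.0 j [-0.36  0.38  1.    1.92 -0.37  1.04  0.61]
```

View pics/s2c.png

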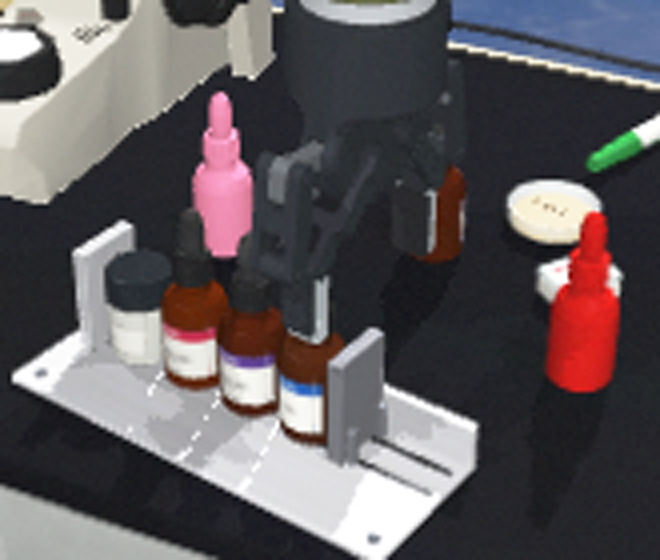

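The front finger (307,305) is over the front of the bookend plate (340,355), once the height and forward offset are allowed for. I'll descend and grip the plate.

```bash
python3 -m creep '[[[0,0,12],0],[[0,0,24],0],[[0,0,36],0],[[0,0,45],0],[[0,0,45],0]]' >/dev/null; python3 -c "from h import *;st()";  python3 -m creep '[[[0,0,0],0],[[0,0,0],0],[[0,0,0],0],[[0,0,0],0],[[0,0,0],0]]' 0 20; python3 -c "from h import *;st()"
```

```text
t 3.62 pos [ 0.4435 -0.2793  0.1162] rack [ -2.1 -69. ] ty-yaw err -0.0 zax [-0.006  0.005 -1.   ] F [-1.3 -0.1  0.1] w 1.001 gf 0.0 j [-0.3   0.45  0.93  1.96 -0.44  0.96  0.66]
clock: 4.03
position: [0.445, -0.2802, 0.1193]
ee_rot: [0.769, 0.639, 0.001, -0.002]
ft_force: [-0.2, -0.4, 3.0]
grip_width: 0.463
grasp_force: 22.6
t 4.03 pos [ 0.445  -0.2802  0.1193] rack [ -0.4 -69.6] ty-yaw err 0.0001 zax [-0.001  0.003 -1.   ] F [-0.2 -0.4  3. ] w 0.463 gf 22.59952872991562 j [-0.31  0.45  0.94  1.95 -0.44  0.96  0.66]
```

```bash
python3 -m creep '[[[-5,0,0],0],[[-11,0,0],0],[[-18,0,0],0],[[-25,0,0],0],[[-31,0,0],0]]' ; python3 -m creep '[[[0,0,0],0],[[0,0,0],0]]'; python3 - <<'E'
from h import *
st();c=snap('top','t2');r=cloud(c);r=np.c_[(r[:,:2]-O)@RR*1e3,r[:,2]*1e3];
E
```

```text
clock: 4.45
position: [0.4391, -0.3108, 0.1192]
ee_rot: [0.769, 0.639, 0.001, -0.002]
ft_force: [-2.4, 3.1, 8.4]
grip_width: 0.464
grasp_force: 23.1
clock: 4.62
position: [0.439, -0.3115, 0.1192]
ee_rot: [0.769, 0.639, 0.0, -0.001]
ft_force: [-2.2, -1.9, 5.8]
grip_width: 0.461
grasp_force: 23.0
t 4.62 pos [ 0.439  -0.3115  0.1192] rack [  -0.7 -101.5] ty-yaw err -0.0008 zax [-0.002  0.002 -1.   ] F [-2.2 -1.9  5.8] w 0.461 gf 22.97892540693283 j [-0.23  0.47  0.93  1.92 -0.46  0.98  0.73]
```

```bash
python3 -m creep '[[[0,0,0],0],[[0,0,0],0],[[0,0,0],0],[[0,0,-12],0],[[0,0,-25],0]]' 1 >/dev/null;  python3 -m creep '[[[28,0,0],0],[[56,0,0],0],[[84,0,0],0],[[112,0,0],0],[[139,0,0],0]]' ; python3 - <<'E'
from h import *
st();p=r2w(0,37.8);plan((p[0],p[1],.118,0))
c=snap('scene','s3');im=cv2.imread('pics/s3.png')[150:290,180:345]
cv2.imwrite('pics/s3c.png',cv2.resize(im,None,fx=4,fy=4,interpolation=cv2.INTER_CUBIC))
E
```

```text
clock: 5.5
position: [0.465, -0.1726, 0.1453]
ee_rot: [0.769, 0.639, 0.001, -0.002]
ft_force: [0.6, -0.5, 0.4]
grip_width: 0.997
grasp_force: 0.0
t 5.50 pos [ 0.465  -0.1726  0.1453] rack [-0.5 39.7] ty-yaw err -0.0002 zax [-0.001  0.004 -1.   ] F [ 0.6 -0.5  0.4] w 0.997 gf 0.0 j [-0.61  0.32  1.    2.01 -0.33  0.98  0.38]
shift [-2.   0.6 27.2] twist 0
```

View pics/s3c.png

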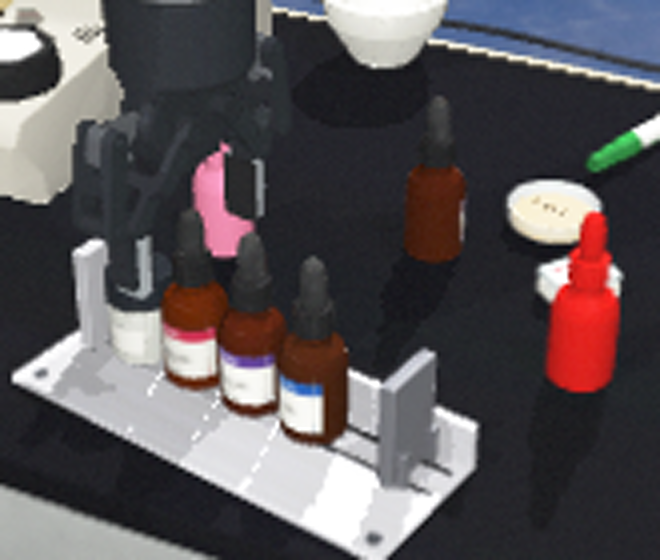

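The bookend has moved back, its top now near (425,355), and all three bottles stand upright. I'll check the finger position against the first bottle by projection before descending.

```bash
python3 - <<'E'
from h import *
c=load('s3')
def proj(x,y,z):
    p=np.array([*r2w(x,y),z/1e3]);E=c['extrinsics'];K=np.array([[c['fx'],0,c['cx']],[0,c['fy'],c['cy']],[0,0,1.]])
    q=cv2.projectPoints(p[None],cv2.Rodrigues(E[:3,:3])[0],E[:3,3],K,c['distortion'])[0].ravel();return ((q-[180,150]+.375)*4).round(0)
for y in(28.7,39.7,50.7):print('pad edge tip',proj(-42.5,y,85),'back',proj(-57,y,85))
print('b1 tip',proj(0,38,112),'b2',proj(0,-2,112),'b3',proj(0,-42,112),'book top',proj(-20,-97,69.5),proj(-20,-107,69.5))
r=cloud(c);r=np.c_[(r[:,:2]-O)@RR*1e3,r[:,2]*1e3]
for y in(39,-2,-42):
    m=(r[:,2]>88)&(r[:,2]<110)&(abs(r[:,0])<12)&(abs(r[:,1]-y)<14);print(y,(r[m].min(0)+r[m].max(0))/2,m.sum())
E
```

```text
pad edge tip [156. 296.] back [138. 309.]
pad edge tip [140. 289.] back [122. 302.]
pad edge tip [124. 282.] back [106. 295.]
b1 tip [193. 211.] b2 [253. 235.] b3 [315. 260.] book top [383. 386.] [400. 393.]
39 [-3.06631911 37.99662355 98.85975889] 56
-2 [-2.70754198 -2.5326445  99.18380834] 61
-42 [ -3.82365082 -42.37600766  99.34053567] 67
```

```bash
python3 -m creep '[[[-2,0.5,7],0],[[-2,0.5,14],0],[[-2,0.5,21],0],[[-2,0.5,27],0],[[-2,0.5,27],0]]' >/dev/null; python3 -c "from h import *;st()";  python3 -m creep '[[[0,0,0],0],[[0,0,0],0],[[0,0,0],0],[[0,0,0],0],[[0,0,0],0]]' 0.3 20 >/dev/null; python3 -c "from h import *;st()"
```

```text
t 5.97 pos [ 0.4635 -0.1767  0.1158] rack [-1.2 35.4] ty-yaw err -0.0019 zax [-0.005  0.003 -1.   ] F [-0.3  0.8 -0.1] w 0.999 gf 0.0 j [-0.55  0.38  0.96  2.03 -0.39  0.93  0.43]
t 6.38 pos [ 0.4647 -0.176   0.1173] rack [-0.1 36.4] ty-yaw err -0.0001 zax [-0.002  0.004 -1.   ] F [-1.3  0.   1.7] w 0.428 gf 22.371016144752502 j [-0.55  0.38  0.96  2.03 -0.39  0.93  0.43]
```

```bash
python3 -m creep '[[[-3,0,0],0],[[-7,0,0],0],[[-11,0,0],0],[[-15,0,0],0],[[-19,0,0],0]]' | grep -E 'posi|ft'; python3 -m creep '[[[-4,0,0],0],[[-8,0,0],0],[[-12,0,0],0],[[-16,0,0],0],[[-19,0,0],0]]' ; python3 - <<'E'
from h import *
st();c=snap('scene','s4')
r=cloud(c);r=np.c_[(r[:,:2]-O)@RR*1e3,r[:,2]*1e3]
for y in(0,-38,-75):
    m=(r[:,2]>88)&(r[:,2]<110)&(abs(r[:,0])<12)&(abs(r[:,1]-y)<14);print(y,(r[m].min(0)+r[m].max(0))/2,m.sum())
E
```

```text
position: [0.4617, -0.1939, 0.1173]
ft_force: [1.4, 7.2, 7.1]
clock: 7.22
position: [0.4583, -0.2127, 0.1173]
ee_rot: [0.769, 0.639, 0.001, -0.003]
ft_force: [1.4, 8.0, 8.6]
grip_width: 0.424
grasp_force: 22.7
t 7.22 pos [ 0.4583 -0.2127  0.1173] rack [ 0.2 -0.9] ty-yaw err 0.0007 zax [-0.001  0.005 -1.   ] F [1.4 8.  8.6] w 0.424 gf 22.67774909734726 j [-0.46  0.4   0.95  2.01 -0.41  0.94  0.51]
0 [-2.50718394 -4.18355576 91.32950581] 6
-38 [ -2.73951504 -37.4693501   98.99157113] 65
-75 [ -2.65257255 -74.58757487  99.33404401] 66
```

```bash
python3 -m creep '[[[-1,0,0],0],[[-2,0,0],0],[[-2,0,0],0]]' | grep -E 'posi|ft'; python3 -m creep '[[[0,0,0],0],[[0,0,0],0],[[0,0,0],0],[[0,0,-30],0],[[0,0,-70],0]]' 1 ; python3 -m creep '[[[1,38,-20],0],[[2,76,-35],0],[[3,114,-35],0],[[4,152,-35],0],[[5,188,-35],0]]'; python3 - <<'E'
from h import *
st()
r=cloud(load('s3'));r=np.c_[(r[:,:2]-O)@RR*1e3,r[:,2]*1e3]
for z0,z1,h in((85,104,9),(20,60,22)):
  m=(r[:,2]>z0)&(r[:,2]<z1)&(abs(r[:,0]-188)<22)&(abs(r[:,1]-3)<22);print('loose',r[m].min(0),r[m].max(0))
c=snap('top','t3');r=cloud(c);r=np.c_[(r[:,:2]-O)@RR*1e3,r[:,2]*1e3]
for x,y in((0,-3),(0,-40),(0,-77)):
    m=(r[:,2]>95)&(r[:,2]<110)&(abs(r[:,0]-x)<14)&(abs(r[:,1]-y)<14);print(y,(r[m].min(0)+r[m].max(0))/2,m.sum())
r=cloud(load('t2'));r=np.c_[(r[:,:2]-O)@RR*1e3,r[:,2]*1e3]
m=(r[:,2]>85)&(r[:,2]<106)&(abs(r[:,0]-188)<22)&(abs(r[:,1]-3)<22);print('loose top',r[m].min(0),r[m].max(0))
m=(r[:,2]>54)&(r[:,2]<65)&(abs(r[:,0])<22)&(abs(r[:,1]-78)<24);print('case',r[m].min(0),r[m].max(0))
E
```

```text
position: [0.458, -0.2145, 0.1173]
ft_force: [0.9, 6.9, 8.6]
clock: 7.93
position: [0.4554, -0.2153, 0.1853]
ee_rot: [0.769, 0.639, -0.002, -0.004]
ft_force: [0.5, 0.8, 1.2]
grip_width: 0.998
grasp_force: 0.0
clock: 8.35
position: [0.6451, -0.2451, 0.2207]
ee_rot: [0.769, 0.64, 0.0, -0.002]
ft_force: [-0.1, -0.3, 2.0]
grip_width: 1.001
grasp_force: 0.0
t 8.35 pos [ 0.6451 -0.2451  0.2207] rack [189.8   1.5] ty-yaw err 0.001 zax [-0.003  0.004 -1.   ] F [-0.1 -0.3  2. ] w 1.001 gf 0.0 j [-0.27  0.68  0.88  1.4  -0.53  1.31  0.46]
loose [182.3314383   -3.08835984  86.08745692] [195.24884109   9.37230963 103.64228071]
loose [169.81677676 -14.75486464  20.0173748 ] [206.14780651  20.43978798  59.86084725]
-3 [  0.48649438   1.98553345 105.73462284] 21
-40 [  0.30515643 -35.04728118 105.57494533] 26
-77 [  0.1350919  -71.49919104 104.52189891] 19
loose top [184.87950894  -3.34849283  85.49736396] [195.61522325   8.99059658 105.61516347]
case [-18.7352396   54.12491682  54.70211762] [18.63657388 98.62174905 63.81168707]
```

```bash
python3 - <<'E'
from h import *
c=snap('scene','s5');r=cloud(c);r=np.c_[(r[:,:2]-O)@RR*1e3,r[:,2]*1e3]
for x,y in((0,-1),(0,-38),(0,-75)):
    m=(r[:,2]>88)&(r[:,2]<110)&(abs(r[:,0]-x)<14)&(abs(r[:,1]-y)<16);print(y,(r[m].min(0)+r[m].max(0))/2,m.sum())
m=(r[:,2]>45)&(r[:,2]<63)&(abs(r[:,0])<22)&(abs(r[:,1]-78)<24);print('case',r[m].min(0),r[m].max(0))
m=(r[:,2]>40)&(r[:,2]<68)&(abs(r[:,0])<22)&(r[:,1]>-110)&(r[:,1]<50);print('row',r[m].min(0),r[m].max(0))
a=cv2.imread('pics/s5.png')[150:290,180:345];b=cv2.imread('pics/t3.png')[150:285,205:345]
a=cv2.resize(a,None,fx=2.4,fy=2.4,interpolation=2);b=cv2.resize(b,None,fx=2.4,fy=2.4,interpolation=2)
o=np.zeros((max(a.shape[0],b.shape[0]),a.shape[1]+b.shape[1],3),np.uint8);o[:a.shape[0],:a.shape[1]]=a;o[:b.shape[0],a.shape[1]:]=b;cv2.imwrite('pics/m5.png',o)
E
```

```text
-1 [-3.06946082  1.45875993 99.19864429] 59
-38 [ -2.65242228 -35.19546041  99.0052998 ] 66
-75 [ -3.18318396 -72.54105738  99.16016232] 71
case [-20.98459438  59.65391672  45.00381337] [ 20.93180411 101.9667777   62.92652875]
row [ -21.85259902 -106.3898416    40.00927853] [16.85216381 16.59605036 67.95187645]
```

View pics/m5.png

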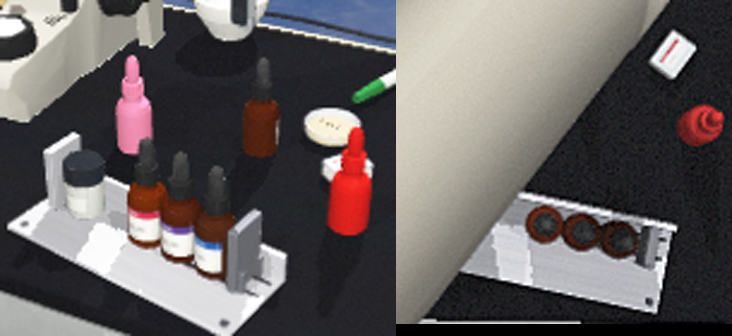

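The bottles sit at rack y ≈ 1.6, -35 and -72, upright. The gap to the case is about 39 mm, seen in the scene picture between x = 104 and x = 128. Next I'll pick the loose bottle.

```bash
python3 -m creep '[[[1.5,0,28],0],[[1.5,0,56],0],[[1.5,0,80],0],[[1.5,0,97],0],[[1.5,0,106],0]]' >/dev/null; python3 -m creep '[[[0,0,0],0],[[0,0,0],0]]' >/dev/null; python3 -c "from h import *;st()";  python3 -m creep '[[[0,0,0],0],[[0,0,0],0],[[0,0,0],0],[[0,0,0],0],[[0,0,0],0]]' 0.3 25 >/dev/null; python3 -c "from h import *;st()"
```

```text
t 9.03 pos [ 0.6431 -0.2437  0.1158] rack [187.6   2.5] ty-yaw err -0.0004 zax [-0.003  0.003 -1.   ] F [-0.4 -0.4  1.1] w 1.0 gf 0.0 j [-0.25  0.77  0.82  1.5  -0.6   1.14  0.5 ]
t 9.45 pos [ 0.6438 -0.2434  0.1162] rack [188.2   2.9] ty-yaw err 0.0001 zax [-0.001  0.003 -1.   ] F [0.7 0.6 3.2] w 0.428 gf 24.420680701732635 j [-0.25  0.77  0.82  1.5  -0.6   1.14  0.5 ]
```

```bash
python3 -m creep '[[[0,0,-20],0],[[0,0,-50],0],[[0,0,-85],0],[[0,0,-115],0],[[0,0,-135],0]]' >/dev/null; python3 -m creep '[[[6,-38,0],0],[[12,-76,0],0],[[18,-114,0],0],[[24,-152,0],0],[[30,-190,0],0]]' >/dev/null; python3 -m creep '[[[3,-20,0],0],[[5.6,-40,0],0],[[5.6,-40,0],0],[[5.6,-40,0],0]]' >/dev/null; python3 - <<'E'
from h import *
st();p=r2w(-42,38.5);plan((p[0],p[1],.126,0))
E
```

```text
t 10.62 pos [ 0.4285 -0.1676  0.2525] rack [-37.3  38. ] ty-yaw err 0.0006 zax [ 0.001  0.008 -1.   ] F [ 0.4  0.7 -1. ] w 0.427 gf 25.162982046604156 j [-0.86 -0.09  1.12  1.99  0.08  1.2   0.05]
shift [ -0.5  -4.7 126.5] twist 0
```

```bash
python3 -m creep '[[[0,-5,20],0],[[0.5,-5,50],0],[[0.5,-5,80],0],[[0.5,-5,105],0],[[0.5,-5,122],0]]' >/dev/null; python3 -m creep '[[[0,0,0],0],[[0,0,1],0],[[0,0,1],0]]' >/dev/null; python3 - <<'E'
from h import *
st();p=r2w(-42,38.5);plan((p[0],p[1],.1225,0))
c=snap('scene','s6');a=cv2.imread('pics/s6.png')[170:280,180:310];cv2.imwrite('pics/s6c.png',cv2.resize(a,None,fx=5,fy=5,interpolation=2))
r=cloud(c);r=np.c_[(r[:,:2]-O)@RR*1e3,r[:,2]*1e3]
m=(r[:,2]>20)&(r[:,2]<34)&(abs(r[:,0]+42)<20.5)&(abs(r[:,1]-38)<25);print('held',r[m].min(0),r[m].max(0))
E
```

```text
t 11.28 pos [ 0.4243 -0.1674  0.1297] rack [-41.4  37.4] ty-yaw err -0.0015 zax [-0.002  0.001 -1.   ] F [-0.2 -0.2 -0.4] w 0.427 gf 25.167894959449768 j [-0.72  0.27  1.11  2.12 -0.3   0.92  0.38]
shift [ 1.1 -0.5  7.2] twist 0
held [-58.95030453  20.1055822   20.20609799] [-27.93832275  50.07454935  33.8714172 ]
```

View pics/s6c.png

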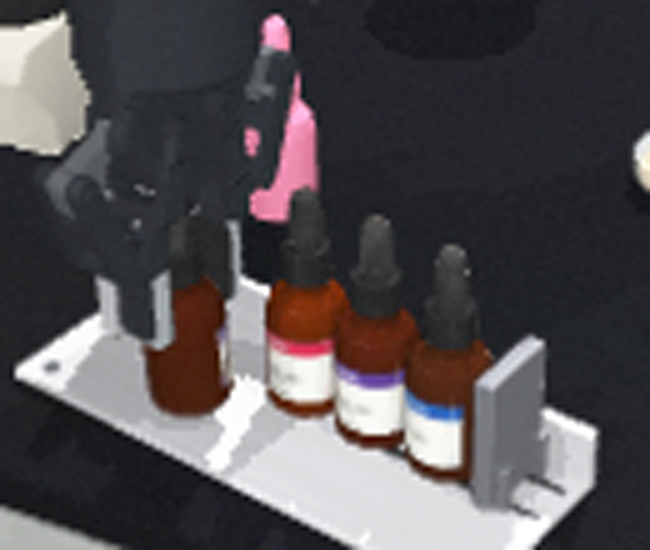

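The held bottle (190,350) hangs upright over the apron in front of the gap. I'll lower it and slide it in.

```bash
python3 -m creep '[[[1,0,3],0],[[1,0,6],0],[[1,0,7],0],[[1,4,7],0],[[1,9,7],0]]' | grep ft; python3 -m creep '[[[0,4,0],0],[[0,8,0],0],[[0,12,0],0],[[0,15,0],0],[[0,15,0],0]]' |grep -E 'ft|pos';  python3 -c "from h import *;st()"
```

```text
ft_force: [0.8, 0.6, -1.1]
position: [0.448, -0.1702, 0.122]
ft_force: [-0.3, 0.1, -0.3]
t 12.17 pos [ 0.448  -0.1702  0.122 ] rack [-17.6  39.1] ty-yaw err -0.0007 zax [-0.002  0.002 -1.   ] F [-0.3  0.1 -0.3] w 0.426 gf 25.17287403345108 j [-0.65  0.35  1.05  2.07 -0.38  0.93  0.43]
```

```bash
python3 -m creep '[[[-0.3,4,0],0],[[-0.3,8,0],0],[[-0.3,12,0],0],[[-0.3,15,0],0],[[-0.3,17.6,0],0]]' |grep -E 'ft|pos'; python3 -m creep '[[[0,0,0.4],0],[[0,0,0.4],0]]' |grep -E 'ft|pos';  python3 - <<'E'
from h import *
st();c=snap('scene','s7')
r=cloud(c);r=np.c_[(r[:,:2]-O)@RR*1e3,r[:,2]*1e3]
for y in(-0,-37,-74):
    m=(r[:,2]>88)&(r[:,2]<110)&(abs(r[:,0])<14)&(abs(r[:,1]-y)<15);print(y,(r[m].min(0)+r[m].max(0))/2,m.sum())
E
```

```text
position: [0.4649, -0.1734, 0.1219]
ft_force: [-7.5, 2.3, 4.8]
position: [0.4645, -0.1734, 0.1214]
ft_force: [-0.8, 1.4, -0.4]
t 12.75 pos [ 0.4645 -0.1734  0.1214] rack [-0.8 38.9] ty-yaw err -0.0008 zax [-0.003  0.003 -1.   ] F [-0.8  1.4 -0.4] w 0.43 gf 24.980359375476837 j [-0.61  0.39  1.02  2.03 -0.42  0.95  0.44]
0 [-0.25561021  2.60368059 99.0631885 ] 64
-37 [ -3.00313739 -34.7347595   99.06609259] 65
-74 [ -2.6688908  -71.94725179  99.09033044] 68
```

The insert worked, but bottle 1 was dragged about 2.5 mm towards the fence. I'll release the loose bottle and recentre bottle 1 with a light grip.

```bash
python3 -m creep '[[[0,0,0],0],[[0,0,0],0],[[0,0,0],0],[[0,0,-10],0],[[0,0,-22],0]]' 1 >/dev/null; python3 -m creep '[[[-9,0.3,0],0],[[-18,0.6,0],0],[[-27,0.6,0],0],[[-36.6,0.8,0],0],[[-36.6,0.8,0],0]]' >/dev/null; python3 -c "from h import *;st()"; python3 -m creep '[[[0,0,6],0],[[0,0,13],0],[[0,0,20],0],[[0,0,24],0],[[0,0,24],0]]' >/dev/null; python3 -c "from h import *;st()"; python3 -m creep '[[[0,0,0],0],[[0,0,0],0],[[0,0,0],0],[[0,0,0],0],[[0,0,0],0]]' 0.3 20 >/dev/null; python3 -c "from h import *;st()"
```

```text
t 13.63 pos [ 0.4578 -0.2123  0.1434] rack [-0.3 -0.5] ty-yaw err -0.004 zax [-0.002  0.002 -1.   ] F [-1.1  0.3 -0.7] w 1.003 gf 0.0 j [-0.55  0.38  1.05  1.99 -0.39  0.99  0.5 ]
t 14.05 pos [ 0.4581 -0.2091  0.1182] rack [-0.6  2.7] ty-yaw err -0.0004 zax [-0.004  0.003 -1.   ] F [-0.2  0.1 -0.5] w 0.998 gf 0.0 j [-0.51  0.42  1.    2.01 -0.44  0.95  0.53]
t 14.47 pos [ 0.4589 -0.2096  0.1198] rack [0.3 2.3] ty-yaw err -0.0007 zax [-0.001  0.003 -1.   ] F [-0.5  0.8  2.6] w 0.424 gf 21.53187096118927 j [-0.52  0.42  1.01  2.01 -0.44  0.95  0.53]
```

```bash
python3 -m creep '[[[0,0,0],0],[[0,0,0],0],[[0,0,0],0],[[0,0,-25],0],[[0,0,-60],0]]' 1 >/dev/null; python3 -m creep '[[[-27,0,0],0],[[-54,0,0],0],[[-81,0,0],0],[[-108,0,0],0],[[-134,0,0],0]]' 0 >/dev/null; python3 - <<'E'
from h import *
st()
for n in('scene','top'):
  c=snap(n,n[0]+'8');r=cloud(c);r=np.c_[(r[:,:2]-O)@RR*1e3,r[:,2]*1e3]
  for y in(39,2,-35,-72):
    m=(r[:,2]>88)&(r[:,2]<110)&(abs(r[:,0])<14)&(abs(r[:,1]-y)<15);print(n,y,((r[m].min(0)+r[m].max(0))/2).round(1) if m.any() else 0,m.sum())
a=cv2.imread('pics/s8.png')[150:290,180:345];b=cv2.imread('pics/t8.png')[150:285,205:345]
a=cv2.resize(a,None,fx=2.6,fy=2.6,interpolation=2);b=cv2.resize(b,None,fx=2.6,fy=2.6,interpolation=2)
o=np.zeros((max(a.shape[0],b.shape[0]),a.shape[1]+b.shape[1],3),np.uint8);o[:a.shape[0],:a.shape[1]]=a;o[:b.shape[0],a.shape[1]:]=b;cv2.imwrite('pics/m8.png',o)
E
```

```text
t 15.30 pos [ 0.4339 -0.3426  0.1791] rack [ 1.00e-01 -1.33e+02] ty-yaw err -0.0003 zax [-0.002  0.003 -1.   ] F [ 0.7 -0.5  0.8] w 0.297 gf 0.0 j [-0.25  0.45  1.03  1.84 -0.43  1.1   0.76]
scene 39 [ 0.2 40.3 98.8] 62
scene 2 [-1.6  1.6 99.1] 62
scene -35 [ -3.3 -35.9  98.9] 67
scene -72 [ -2.9 -71.5  99. ] 68
top 39 [  2.   39.1 105.1] 22
top 2 [  1.3   2.  105.2] 22
top -35 [  0.3 -35.1 104. ] 22
top -72 [  0.1 -71.1  99. ] 22
```

View pics/m8.png

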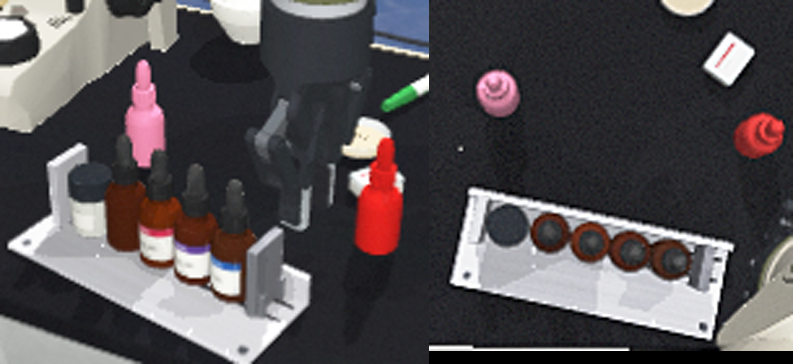

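All five stand upright in the scene half, with the loose bottle at (125,195) between case and bottle 1. It leans close to the fence, about 2 mm out of line, so I'll nudge it forward.

```bash
python3 -m creep '[[[35,0,0],0],[[70,0,0],0],[[105,0,0],0],[[140,0,0],0],[[173,0,0],0]]' 1 >/dev/null; python3 -m creep '[[[0,0,15],0],[[0,0,32],0],[[0,0,46],0],[[0,0,57],0],[[0,0,57],0]]' >/dev/null; python3 -c "from h import *;st()"; python3 -m creep '[[[0,0,0],0],[[0,0,0],0],[[0,0,0],0],[[0,0,0],0],[[0,0,0],0]]' 0.3 20 >/dev/null; python3 -c "from h import *;st()"
```

```text
t 16.23 pos [ 0.4649 -0.1706  0.1208] rack [-1.  41.7] ty-yaw err -0.0005 zax [-0.005  0.003 -1.   ] F [-0.2 -0.5 -0.3] w 1.003 gf 0.0 j [-0.62  0.4   1.02  2.03 -0.42  0.95  0.44]
t 16.65 pos [ 0.4664 -0.1715  0.1232] rack [ 0.7 41.1] ty-yaw err -0.001 zax [-0.001  0.003 -1.   ] F [ 0.8 -0.5  4.5] w 0.424 gf 20.69581925868988 j [-0.62  0.39  1.03  2.03 -0.42  0.95  0.44]
```

```bash
python3 -m creep '[[[-0.3,-0.7,0],0],[[-0.5,-1.4,0],0],[[-0.5,-1.4,0],0],[[-0.5,-1.4,0],0]]' | grep -E 'posi|ft'; python3 -m creep '[[[0,0,0],0],[[0,0,0],0],[[0,0,0],0],[[0,0,-25],0],[[0,0,-60],0]]' 1 >/dev/null; python3 -m creep '[[[-35,0,0],0],[[-70,0,0],0],[[-105,0,0],0],[[-140,0,0],0],[[-175,0,0],0]]' 0 >/dev/null; python3 - <<'E'
from h import *
st()
for n in('scene','top'):
  c=snap(n,n[0]+'9');r=cloud(c);r=np.c_[(r[:,:2]-O)@RR*1e3,r[:,2]*1e3]
  for y in(39,2,-35,-72):
    m=(r[:,2]>88)&(r[:,2]<110)&(abs(r[:,0])<14)&(abs(r[:,1]-y)<15);print(n,y,((r[m].min(0)+r[m].max(0))/2).round(1) if m.any() else 0,m.sum())
  m=(r[:,2]>64)&(r[:,2]<72)&(abs(r[:,0])<21)&(r[:,1]<-92)&(r[:,1]>-112);print('book',r[m].min(0).round(1),r[m].max(0).round(1))
E
```

```text
position: [0.4654, -0.1716, 0.1232]
ft_force: [4.7, 0.4, 6.7]
t 17.82 pos [ 0.4317 -0.3447  0.1818] rack [  -1.7 -135.5] ty-yaw err 0.0001 zax [-0.003  0.004 -1.   ] F [0.5 0.2 0.1] w 0.298 gf 0.0 j [-0.25  0.45  1.04  1.84 -0.43  1.11  0.77]
scene 39 [-1.9 40.2 99. ] 62
scene 2 [-1.2  2.4 98.9] 61
scene -35 [ -2.3 -34.5  98.8] 66
scene -72 [ -2.7 -72.3  98.8] 68
book [ -20.8 -106.    64. ] [ 18.7 -94.7  71.2]
top 39 [  1.7  38.7 104.9] 20
top 2 [ 2.   2.1 99.5] 21
top -35 [  0.3 -34.9  99. ] 27
top -72 [ 1.000e-01 -7.120e+01  1.016e+02] 20
book [ -19.9 -106.8   64.8] [ 18.3 -96.7  71.8]
```

```bash
python3 -m creep '[[[0,1.5,0],0],[[0,1.5,16],0],[[0,1.5,34],0],[[0,1.5,52],0],[[0,1.5,62],0]]' 0 >/dev/null; python3 -c "from h import *;st()"; python3 -m creep '[[[4,0,0],0],[[8,0,0],0],[[12,0,0],0],[[13,0,0],0],[[13,0,0],0]]'|grep -E 'ft|pos'; python3 -c "from h import *;st()"
```

```text
t 18.33 pos [ 0.4339 -0.3416  0.1181] rack [-1.000e-01 -1.321e+02] ty-yaw err 0.0015 zax [-0.004  0.005 -1.   ] F [ 0.4  1.  -0.9] w -0.003 gf 0.0 j [-0.19  0.53  0.96  1.88 -0.52  1.    0.82]
position: [0.4368, -0.3305, 0.1209]
ft_force: [0.0, -0.9, -0.0]
t 18.75 pos [ 0.4368 -0.3305  0.1209] rack [   0.7 -120.6] ty-yaw err 0.0004 zax [-0.001  0.003 -1.   ] F [ 0.  -0.9 -0. ] w 0.005 gf 0.0 j [-0.22  0.52  0.97  1.9  -0.51  1.    0.8 ]
```

```bash
for i in 1; do python3 -m creep '[[[1,0,0],0],[[2,0,0],0],[[3,0,0],0],[[3.5,0,0],0],[[4,0,0],0]]'|grep -E 'ft|pos'; python3 -m creep '[[[0.6,0,0],0],[[1.2,0,0],0],[[1.8,0,0],0],[[2.4,0,0],0],[[3,0,0],0]]'|grep -E 'ft|pos'; done; python3 -c "from h import *;st()"
```

```text
position: [0.4368, -0.3271, 0.1202]
ft_force: [0.5, 0.3, -0.5]
position: [0.4373, -0.3244, 0.1202]
ft_force: [-0.9, -1.8, -2.0]
t 19.58 pos [ 0.4373 -0.3244  0.1202] rack [   0.  -114.6] ty-yaw err -0.0011 zax [-0.002  0.002 -1.   ] F [-0.9 -1.8 -2. ] w 0.002 gf 1.0328692555823338 j [-0.24  0.51  0.97  1.91 -0.51  1.    0.78]
```

```bash
python3 -m creep '[[[0.5,0,0],0],[[1,0,0],0],[[1.5,0,0],0],[[2,0,0],0],[[2,0,0],0]]'|grep -E 'ft|pos';python3 -m creep '[[[0.5,0,0],0],[[1,0,0],0],[[1.5,0,0],0],[[1.5,0,0],0]]'|grep -E 'ft|pos'; python3 -c "from h import *;st()"
```

```text
position: [0.4378, -0.3221, 0.1202]
ft_force: [-0.0, -1.8, -2.5]
position: [0.438, -0.3206, 0.1202]
ft_force: [-0.5, -1.4, -0.7]
t 20.33 pos [ 0.438  -0.3206  0.1202] rack [ 1.000e-01 -1.106e+02] ty-yaw err -0.0007 zax [-0.002  0.003 -1.   ] F [-0.5 -1.4 -0.7] w -0.0 gf 0.7806152118574516 j [-0.24  0.51  0.98  1.91 -0.5   0.99  0.78]
```

```bash
python3 -m creep '[[[0.5,0,0],0],[[1,0,0],0],[[1,0,0],0]]'|grep -E 'ft|pos'; python3 - <<'E'
from h import *
st()
for n in('scene',):
  c=snap(n,n[0]+'10');r=cloud(c);r=np.c_[(r[:,:2]-O)@RR*1e3,r[:,2]*1e3]
  for y in(39,3,-34,-71):
    m=(r[:,2]>88)&(r[:,2]<110)&(abs(r[:,0])<14)&(abs(r[:,1]-y)<15);print(n,y,((r[m].min(0)+r[m].max(0))/2).round(1),m.sum())
E
```

```text
position: [0.4382, -0.3196, 0.1202]
ft_force: [0.3, -1.4, -0.5]
t 20.58 pos [ 0.4382 -0.3196  0.1202] rack [ 1.000e-01 -1.096e+02] ty-yaw err -0.0007 zax [-0.002  0.003 -1.   ] F [ 0.3 -1.4 -0.5] w -0.002 gf 0.7941636449452005 j [-0.25  0.51  0.98  1.91 -0.5   0.99  0.77]
scene 39 [-1.8 39.5 99.1] 63
scene 3 [-1.7  2.2 99.2] 62
scene -34 [ -3.  -34.3  99.4] 65
scene -71 [ -4.7 -70.  106.3] 14
```

Only the bookend is moving so far. I'll keep going.

```bash
python3 -m creep '[[[0.5,0,0],0],[[1,0,0],0],[[1,0,0],0]]'|grep -E 'ft|pos'; python3 -m creep '[[[0.5,0,0],0],[[1,0,0],0],[[1,0,0],0]]'|grep -E 'ft|pos'
```

```text
position: [0.4383, -0.3191, 0.1202]
ft_force: [0.2, -5.1, -3.5]
position: [0.4385, -0.3181, 0.1202]
ft_force: [0.4, -4.7, -2.7]
```

```bash
python3 -m creep '[[[0.5,0,0],0],[[1,0,0],0],[[1,0,0],0]]'|grep -E 'ft|pos'
```

```text
position: [0.4387, -0.3173, 0.1203]
ft_force: [0.3, -5.8, -3.3]
```

```bash
python3 -m creep '[[[0.4,0,0],0],[[0.8,0,0],0],[[0.8,0,0],0]]'|grep -E 'ft|pos'
```

```text
position: [0.4386, -0.3171, 0.1203]
ft_force: [-0.1, -9.1, -6.3]
```

```bash
python3 -m creep '[[[0.4,0,0],0],[[0.8,0,0],0],[[0.8,0,0],0]]'|grep -E 'ft|pos'; python3 - <<'E'
from h import *
st()
c=snap('scene','s11');r=cloud(c);r=np.c_[(r[:,:2]-O)@RR*1e3,r[:,2]*1e3]
for y in(40,3,-34):
    m=(r[:,2]>88)&(r[:,2]<110)&(abs(r[:,0])<14)&(abs(r[:,1]-y)<15);print(y,((r[m].min(0)+r[m].max(0))/2).round(1),m.sum())
E
```

```text
position: [0.4386, -0.3168, 0.1203]
ft_force: [1.3, -10.7, -8.0]
t 21.88 pos [ 0.4386 -0.3168  0.1203] rack [  -0.  -106.8] ty-yaw err -0.0021 zax [-0.002 -0.001 -1.   ] F [  1.3 -10.7  -8. ] w 0.0 gf 5.267782844603062 j [-0.26  0.51  0.98  1.92 -0.5   0.99  0.77]
40 [-2.2 42.5 98.9] 55
3 [-1.8  3.9 98.8] 62
-34 [ -2.2 -32.5  99.1] 67
```

```bash
python3 -m creep '[[[0.2,0,0],0],[[0.4,0,0],0],[[0.4,0,0],0],[[0.4,0,0],0],[[0.4,0,0],0]]'|grep -E 'ft|pos'; python3 -m creep '[[[0,0,0],0],[[0,0,0],0],[[0,0,0],0]]'|grep -E 'ft|pos'
```

```text
position: [0.4386, -0.3167, 0.1203]
ft_force: [0.9, -12.1, -9.4]
position: [0.4387, -0.3167, 0.1203]
ft_force: [1.4, -12.1, -7.7]
```

```bash
python3 -m creep '[[[-0.5,0,0],0],[[-2,0,0],0],[[-6,0,0],0],[[-14,0,0],0],[[-25,0,0],0]]'|grep -E 'ft|pos'; python3 -m creep '[[[0,0,-30],0],[[0,0,-70],0],[[-20,0,-100],0],[[-40,0,-110],0],[[-40,0,-110],0]]'|grep -E 'ft|pos'; python3 - <<'E'
from h import *
st()
for n in('scene','top'):
  c=snap(n,n[0]+'12');r=cloud(c);r=np.c_[(r[:,:2]-O)@RR*1e3,r[:,2]*1e3]
  for y in(41,4,-33,-70):
    m=(r[:,2]>88)&(r[:,2]<110)&(abs(r[:,0])<14)&(abs(r[:,1]-y)<15);print(n,y,((r[m].min(0)+r[m].max(0))/2).round(1),m.sum())
  m=(r[:,2]>64)&(r[:,2]<72)&(abs(r[:,0])<21)&(r[:,1]<-84)&(r[:,1]>-112);print('book',r[m].min(0).round(1),r[m].max(0).round(1))
a=cv2.imread('pics/s12.png')[150:290,180:345];b=cv2.imread('pics/t12.png')[150:285,205:345]
a=cv2.resize(a,None,fx=2.6,fy=2.6,interpolation=2);b=cv2.resize(b,None,fx=2.6,fy=2.6,interpolation=2)
o=np.zeros((max(a.shape[0],b.shape[0]),a.shape[1]+b.shape[1],3),np.uint8);o[:a.shape[0],:a.shape[1]]=a;o[:b.shape[0],a.shape[1]:]=b;cv2.imwrite('pics/m12.png',o)
E
```

```text
position: [0.435, -0.3389, 0.1201]
ft_force: [-0.1, -0.1, 0.5]
position: [0.4266, -0.3832, 0.2335]
ft_force: [-1.2, -0.6, -0.2]
t 23.43 pos [ 0.4266 -0.3832  0.2335] rack [   0.3 -174.3] ty-yaw err -0.0039 zax [ 0.002 -0.001 -1.   ] F [-1.2 -0.6 -0.2] w 0.004 gf 0.0 j [-0.19  0.43  1.07  1.74 -0.4   1.21  0.8 ]
scene 41 [-1.5 41.6 99.1] 57
scene 4 [-2.4  3.8 98.9] 61
scene -33 [ -3.4 -32.1  99. ] 67
scene -70 [ -2.3 -69.3  98.9] 70
book [-20.6 -97.5  64.1] [ 16.7 -86.4  71.2]
top 41 [  1.5  40.2 105.4] 19
top 4 [  1.1   4.1 105.7] 18
top -33 [  0.1 -32.9  98.9] 22
top -70 [  1.2 -69.1  98.9] 26
book [-19.  -98.5  64.1] [ 19.2 -88.4  72. ]
```

View pics/m12.png

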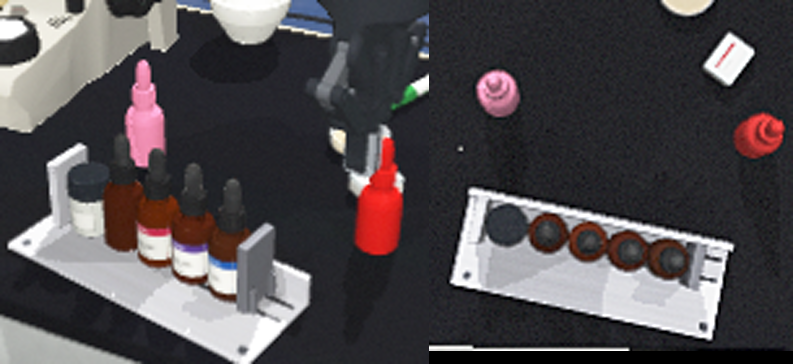

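The row is closed up: case, loose bottle (125,195), three bottles, then the bookend (258,255) tight against the last one. All stand upright and the gripper is clear.

```bash
python3 -c "
from h import *
print(manip.hand_in())"
```

```text
the job is handed in; nothing more can be done
None
```

I put the bottle in the row next to the short case on the bookend side, pressed the row up with about 12 N at the wrist, let go with everything upright, and handed the job in at about 23.5 s (no verdict was returned; end-stop force not measured directly).

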